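Seat the tall mast of a fish display in its deep socket

TASK

Fit the tall aluminium mast into the dark wooden display beam. Only one of its three look-alike hand-drilled sockets is deep enough: push the mast down through the rubber grip, gently, until it stops hard on the bottom, and read the red ring; if the ring still shows above the wood, that socket is too shallow, so pull the mast out and try another. Leave the mast let go, upright and pushed right home on the bottom of the deep socket, its red ring sunk out of sight; never press it on the bottom with more than about 40 newtons (4 kg), and leave the two short stems in their rack and the phone, screwdriver, pot and jar where they are.

Things in the scene. Friction and masses are not known exactly. Their poses are not given: they have to be found in the camera images.
- mast_mid (a point): Centre of the mast, half-way up: a bright aluminium rod, 12 mm across, 150 mm long, about 45 g, the tallest of the three that stand loosely in the plywood rack, with a red ring that shows 10 mm above the top of the rack. z runs up the rod; the foot is 75 mm below this point, the top end 75 mm above. Foot bevelled to 9 mm.
- mast_mark (a point): Middle of the mast's red ring (3 mm wide band round the rod), on its axis, 40 mm above the foot: it marks the least depth a mast needs. Bottomed in the deep socket it lies 2 to 12 mm below the beam's top, in a shallow one 8 to 16 mm above it.
- mast_foot (a point): Centre of the mast's flat bottom end (the end that goes into the socket).
- beam: Dark wooden display beam, fixed, 90 x 240 x 62 mm, origin at the centre of its underside, y along its length, z up. Three sockets 75 mm apart along y. From about 12 mm below the top a rubber grip drags on the rod by 4 to 8 N; the bottoms (hidden: floor_a, floor_b, floor_c in no fixed order, deep_bottom on the deep one) are a hard stop on wood that a push of about 15 N surely reaches.
- socket_left (a point): Left (+y) socket of the display beam: the point on its axis, level with the beam's top face (62 mm above the table), z up. A 13 mm bore with a lead-in chamfer, a brass ring round its mouth and a black slit rubber grommet over it. Hand-drilled, its depth not known beforehand: somewhere from 42 to 52 mm in one of the three sockets, from 24 to 32 mm in the other two, all alike from outside.
- socket_mid (a point): Middle socket of the display beam: the point on its axis, level with the beam's top face (62 mm above the table), z up. A 13 mm bore with a lead-in chamfer, a brass ring round its mouth and a black slit rubber grommet over it. Hand-drilled, its depth not known beforehand: somewhere from 42 to 52 mm in one of the three sockets, from 24 to 32 mm in the other two, all alike from outside.
- socket_right (a point): Right (-y) socket of the display beam: the point on its axis, level with the beam's top face (62 mm above the table), z up. A 13 mm bore with a lead-in chamfer, a brass ring round its mouth and a black slit rubber grommet over it. Hand-drilled, its depth not known beforehand: somewhere from 42 to 52 mm in one of the three sockets, from 24 to 32 mm in the other two, all alike from outside.
- rack: Plywood drying rack, fixed, 70 x 180 x 40 mm, origin at the centre of its underside, y along its length. Three loose-fitting holes 60 mm apart along y, 30 mm deep: one mast and two short stems stand in them, order unknown; each stands with its lowest 30 mm in the wood; the short stems reach 100 mm above the table, the mast 160 mm.
- stem_a_mid (a point): Bystander: centre of a short pale wooden stem, 12 mm across, 90 mm long, standing in the rack. Leave it there.
- stem_b_mid (a point): Bystander: centre of a short brown wooden stem, 12 mm across, 90 mm long, standing in the rack. Leave it there.
- phone: Bystander: black phone lying flat, 75 x 150 x 9 mm, origin under its centre.
- screwdriver: Bystander: red-handled screwdriver lying on the table.
- pen_pot: Bystander: empty blue ceramic pot, 80 mm across, 95 mm high, origin under its centre.
- ink_jar: Bystander: amber jar with white cap, 52 mm across, 70 mm high, origin under its centre.

How it is judged:
By the outcome, as a careful person would: the job done as asked, in the order asked, and still so for the second after the job is handed in, with the robot touching nothing.
It also fails if it takes over 67 s, if anything falls off the work surface, if the arm or the gripper's body presses on something with over 40 N, if the wrist force passes 120 N, or if a joint passes its speed limit or range.

ROBOT

A 6-joint arm with a two-finger parallel gripper is mounted at the origin on the work surface. World frame = base frame: x ahead of the robot, y to its left, z up, the work surface at z = 0. Lengths are in m, angles in rad, forces in N, time in s.
With the tool pointing down it reaches from about 0.375 to 0.9 m from the base axis. Payload 3.1 kg.
Tool frame: the origin (TCP) lies midway between the tips of the shut fingers; the grasp point (between the pads) lies 19 mm behind it; x points along the fingers, z is the direction in which the jaws open and shut, and the axes are right-handed (so a half turn about x gives the same grasp; the last joint's range is limited). The gripper opens to 85 mm and grips with 20 to 120 N. Pads are 22 mm wide; open, the fingers measure 114 mm over their backs; the gripper's body (76 mm by 85 mm) begins 54 mm behind the grasp point. The pads swing forward as they close: fully open they stand 13 mm farther back than shut.
Start: joints at [1.149, 0.527, 1.433, -0, 1.181, -0.178], TCP at [0.15, 0.607, 0.231] pointing down, gripper open.
Joint ranges: [-3.08, 3.08], [-0.75, 2.2], [0.22, 2.44], [-1.43, 4.57], [0, 2.65], [-2.85, 2.85]. Speed limits (rad/s): [2.79, 2.79, 3.14, 3.14, 3.14, 3.14].

INTERFACE

Orientations are given as a unit quaternion [x, y, z, w].
In Python, from station import telemetry, optics, manip gives the robot as it stands.
- The arm moves only by the tool step_arm, never from a script. Its argument "commands" is a list of rows, each a list of 4 numbers: the shift along the tool's x, y, z in m, then the turn about the tool's x in rad. A call has 1 to 8 rows; each row is the pose to reach, as a shift and turn from the pose measured when the call began, along the tool's axes at that moment; what a row does not reach only later rows make up. A row lasts 1/12 s, in which the tool goes at most 41.7 mm and 7.16 degrees, less where a joint would pass 70% of its speed; a pose out of reach is approached as far as the arm can. A call with a gripper value outside its range is refused whole. "jaw" is the finger opening in m, from 0 to 0.0854, set as the call begins (left out, the last holds). The fingers move at their own pace and stop on an object; "grip_force" is the grip in N (left out, the last holds). Time passes only in rows, so rows that repeat a pose let the fingers close. It gives the time, the measured TCP pose, the force and the opening at its end, in the units of the state.
- telemetry.sense(): the state, without advancing time (a new reading comes with each control period).
- optics.snapshot(name): name is "scene" or "top"; returns the picture (480x640x3 uint8, red, green, blue); there is no depth.
- optics.camera_params(name): a dict with "mtx" (3x3 intrinsics, pixels), "origin" and "attitude" of the camera in the world. Camera axes: x right, y down, z forward; pixel columns grow to the right and rows downward; lengths in m; the calibration is good to about 2 mm. A picture is of the moment at which its call begins. camera_params takes no time and is no camera call.
- manip.sign_off(): hands the job in, once; it reports no verdict.
The state is a dict: "t": time; "q": joint angles; "qd": joint speeds; "tau": joint torques, N m; "tcp_pos": TCP position; "tool_rot": TCP orientation; "force": force on the tool from outside, world axes, zero at the start; "ft_torque": the same for the moment, N m; "finger_gap": opening from 0.0 (shut) to 1.0 (fully open).
Only numpy, scipy, OpenCV 4.12 (cv2) and the standard library are available. Lean on these libraries where they do the work, as an engineer would, in place of code of your own. Each camera call takes 0.05 s, during which the arm holds its last target.

## Working session

There is one attempt and no reset: what is moved stays moved. The work goes in short steps, Python scripts to look and compute and a tool call to move; the robot and the scene stay as the last step left them, time stands still between calls to the robot, and variables do not carry over. Pictures are saved under pics/ and viewed, and the job is handed in when it is done.

Besides the shell and the picture viewer there is one more tool, called after "Call:" as name([rows], argument=value, ...), one row to a line, values as JSON. step_arm: Moves the arm, as the interface text tells. Its arguments: {"type":"object","properties":{"commands":{"type":"array","items":{"type":"array","items":{"type":"number"}}},"jaw":{"type":"number"},"grip_force":{"type":"number"}},"required":["commands"]}

```bash
ls; mkdir -p pics; python3 - <<'E'
from station import telemetry, optics
import cv2
s=telemetry.sense()
print({k:(s[k]) for k in s})
for n in("scene","top"):
    cv2.imwrite(f"pics/{n}0.png",optics.snapshot(n)[:,:,::-1]); print(optics.camera_params(n))
E
```

```text
pics
{'t': 0.0, 'q': array([ 1.14951258e+00,  5.28470926e-01,  1.43389081e+00, -1.69872489e-06,
        1.18138767e+00, -1.78513233e-01]), 'qd': array([-2.59009504e-05,  1.54809178e-03, -6.28190221e-04,  5.36642400e-04,
       -1.13564185e-03,  5.50269335e-04]), 'tau': array([ 7.23050307e-04, -4.42343330e+01, -1.78036165e+01, -4.00362001e-05,
        8.22141417e-03, -5.28666604e-06]), 'tcp_pos': array([0.14993177, 0.60602203, 0.23033434]), 'tool_rot': array([-0.43613348,  0.55753831,  0.43542083,  0.55619   ]), 'force': array([ 0.03264957, -0.66078155,  0.21154726]), 'ft_torque': array([-0.00933295,  0.0186495 , -0.00624499]), 'finger_gap': 1.0001021208293792}
{'mtx': array([[556.17445769,   0.        , 332.80621804],
       [  0.        , 556.17445769, 241.74836466],
       [  0.        ,   0.        ,   1.        ]]), 'origin': array([ 1.24066068, -0.79027339,  0.81935534]), 'attitude': array([ 0.83321389,  0.30294437, -0.14680207, -0.4386667 ])}
{'mtx': array([[464.02871742,   0.        , 316.53708372],
       [  0.        , 464.02871742, 244.65975832],
       [  0.        ,   0.        ,   1.        ]]), 'origin': array([0.49468867, 0.07795929, 1.19059407]), 'attitude': array([ 0.71736868, -0.69629816,  0.02142321, -0.00959612])}
```

View pics/scene0.png

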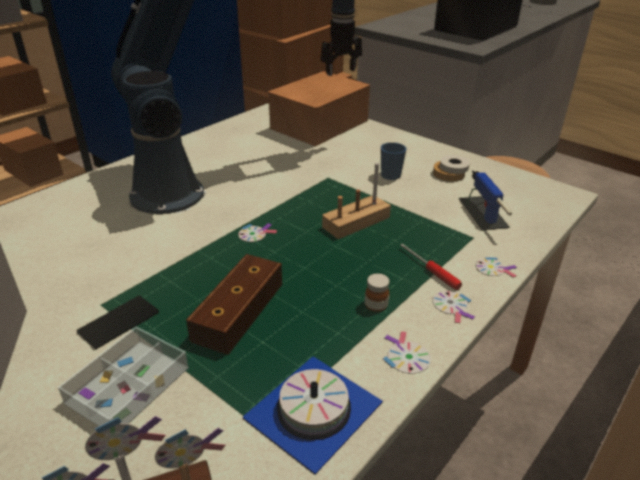

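View pics/top0.png

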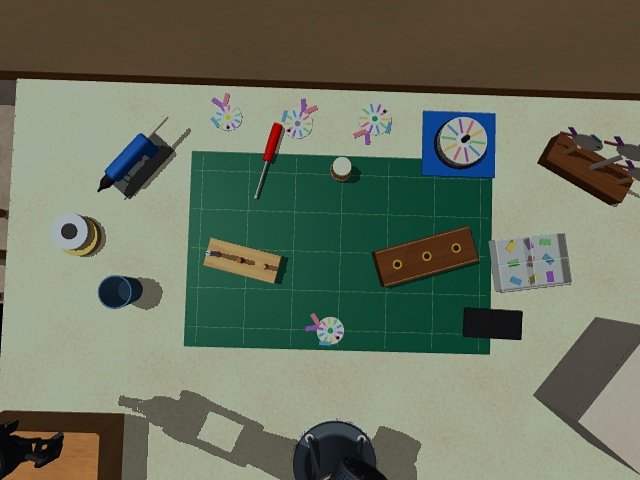

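The scene picture shows the rack at about (355,215), with the mast in its far-right hole (377,185) and two short stems beside it. The beam is at (236,300). In the top picture the rack is at (245,260) and the beam's brass rings are at about (397,264), (427,256) and (456,248).

```bash
cat > h.py <<'E'
import numpy as np, cv2
from scipy.spatial.transform import Rotation as R
from station import telemetry, optics
def ray(n,uv):
    c=optics.camera_params(n); d=R.from_quat(c['attitude']).as_matrix()@np.linalg.inv(c['mtx'])@[uv[0],uv[1],1]
    return c['origin'],d
def onz(n,uv,z):
    o,d=ray(n,uv); return o+d*(z-o[2])/d[2]
def proj(n,p):
    c=optics.camera_params(n); q=c['mtx']@(R.from_quat(c['attitude']).as_matrix().T@(np.asarray(p)-c['origin'])); return q[:2]/q[2]
def crop(img,x,y,w,h,k,name): cv2.imwrite('pics/'+name,cv2.resize(img[y:y+h,x:x+w],None,fx=k,fy=k,interpolation=cv2.INTER_CUBIC))
E
python3 - <<'E'
from h import *
t=cv2.imread('pics/top0.png');s=cv2.imread('pics/scene0.png')
crop(t,195,230,100,60,8,'t_rack.png');crop(t,365,220,120,75,6,'t_beam.png')
crop(s,310,150,90,90,6,'s_rack.png');crop(s,180,250,110,100,6,'s_beam.png')
E
```

```text
(no output)
```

View pics/t_rack.png

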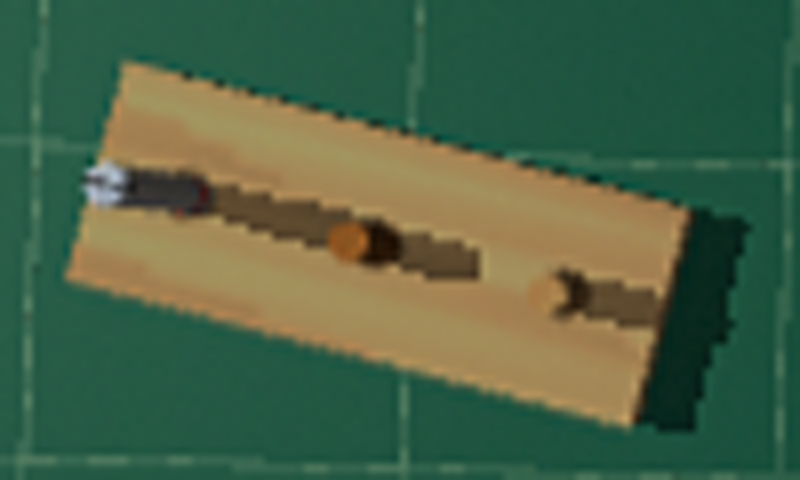

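View pics/t_beam.png

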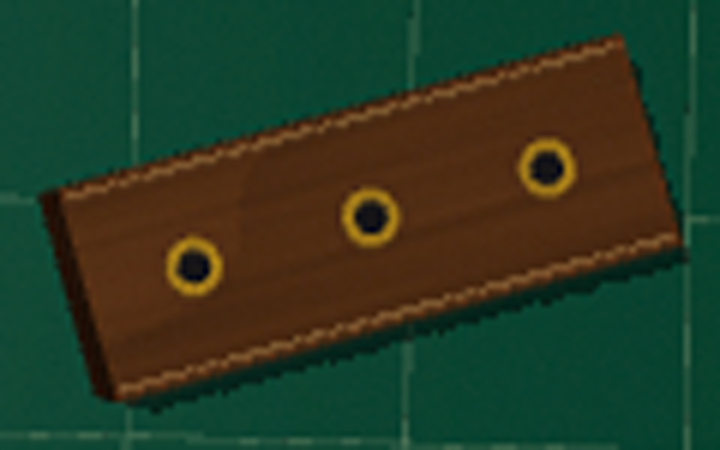

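View pics/s_rack.png

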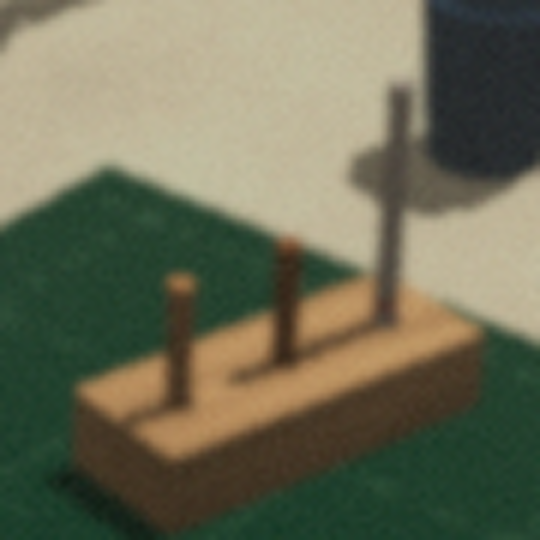

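View pics/s_beam.png

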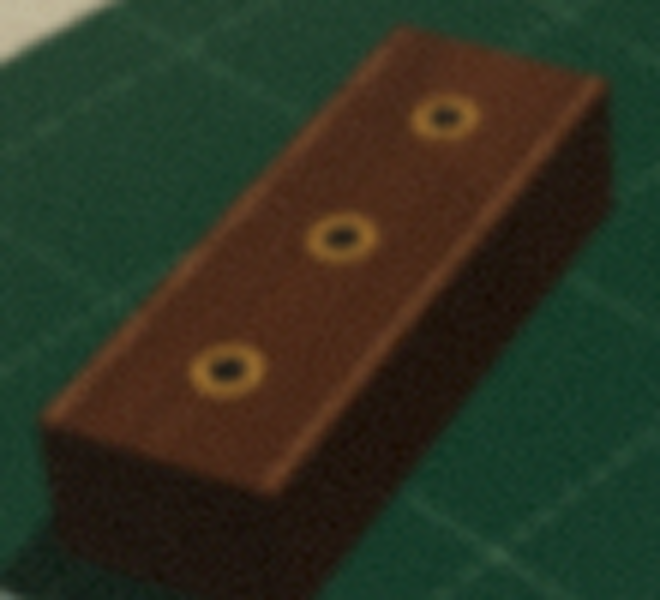

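The crops show the mast in the rack's +y hole, leaning little, with its top end at top-view pixel (208,253). The brown and pale stems are in the middle and −y holes. All three brass rings are clear in both views.

```bash
python3 - <<'E'
from h import *
def rings(f,x,y,w,h,n):
    im=cv2.imread(f); hsv=cv2.cvtColor(im,cv2.COLOR_BGR2HSV); m=np.zeros(im.shape[:2],np.uint8)
    lo=((17,120,90) if n=='top' else (14,105,80))
    m[y:y+h,x:x+w]=cv2.inRange(hsv,lo,(35,255,255))[y:y+h,x:x+w]
    cs,_=cv2.findContours(m,cv2.RETR_EXTERNAL,cv2.CHAIN_APPROX_NONE)
    out=[]
    for c in cs:
        if cv2.contourArea(c)>20:
            e=cv2.fitEllipse(c); out.append(e[0]); print(n,np.round(e[0],2),np.round(e[1],1),onz(n,e[0],.062).round(4))
rings('pics/top0.png',365,220,120,75,'top');rings('pics/scene0.png',180,250,110,100,'scene')
im=cv2.imread('pics/top0.png')
# mast top blob bright low-sat
hsv=cv2.cvtColor(im,cv2.COLOR_BGR2HSV)
sub=hsv[245:262,200:226]; 
print(sub[:,:,2][4:14]); print(sub[:,:,1][4:14])
for k,(a,b) in {'masttop':(105,184),'redring':(190,195),'brown':(350,241),'pale':(545,292)}.items():
    p=((a+.5)/8-.5+195,(b+.5)/8-.5+230); print(k,p,onz('top',p,{'masttop':.16,'redring':.05}.get(k,.1)).round(4))
for k,(a,b) in {'masttop':(401,88),'ring':(386,305),'brown':(289,243),'pale':(181,280)}.items():
    p=((a+.5)/6-.5+310,(b+.5)/6-.5+150); print(k,p,onz('scene',p,{'masttop':.16,'ring':.05}.get(k,.1)).round(4))
s=telemetry.sense();print(R.from_quat(s['tool_rot']).as_matrix().round(3))
# rack outline
m=cv2.inRange(hsv,(10,60,100),(25,200,255))
mm=np.zeros_like(m);mm[225:295,190:300]=m[225:295,190:300]
mm=cv2.morphologyEx(mm,cv2.MORPH_CLOSE,np.ones((7,7)))
c=max(cv2.findContours(mm,0,1)[0],key=cv2.contourArea);b=cv2.boxPoints(cv2.minAreaRect(c))
for p in b: print('rackc',p,onz('top',p,.04).round(4))
E
```

```text
top [396.77 264.07] [8.7 9.8] [ 0.5031 -0.1371  0.062 ]
top [426.33 255.75] [9.1 9.4] [ 0.5255 -0.2091  0.062 ]
top [455.7  247.61] [9.1 9.4] [ 0.5476 -0.2808  0.062 ]
scene [217.4  311.32] [ 8.8 12.4] [ 0.5448 -0.281   0.062 ]
scene [236.35 289.19] [ 8.4 11.9] [ 0.5222 -0.2092  0.062 ]
scene [253.68 269.22] [ 6.9 11.5] [ 0.5002 -0.1374  0.062 ]
[[ 96  95  96  95  97  94  92 130 168 165 166 166 166 166 165 165 162 161
  160 158 158 157 158 157 165 163]
 [ 94  93  94  94  94  90  85 163 167 139 141 142 171 170 170 170 170 169
  157 155 162 159 155 155 161 165]
 [ 93  94  94  93  91 110 180 187 187 184 115  66  78  78  97  97 122  97
  105 124 147 167 161 160 158 156]
 [ 94  93  94  95  92  69  93  91 152 196 125  49  47  47  52  51  59  51
   54  60  85 162 169 168 166 163]
 [ 93  93  94  93  92 128 180 137 148  98  74  27  54  52  52  50  50  50
   49  43  60  80 107 104 101 169]
 [ 94  93  94  93  91  96 193 188 191 189  90  54  56  58  56  55  55  54
   52  51  63  57  88  93  91 108]
 [ 93  94  93  93  90  99 169 143 145  99  59  57  56  55  56  56  57  56
   57  58  57  61  96  9
[... 1439 characters left out ...]
207.6875, 252.5625) [0.5154 0.3017 0.16  ]
redring (218.3125, 253.9375) [0.515  0.2995 0.05  ]
brown (238.3125, 259.6875) [0.5021 0.2426 0.1   ]
pale (262.6875, 266.0625) [0.4888 0.1851 0.1   ]
masttop (376.4166666666667, 164.25) [0.5147 0.2966 0.16  ]
ring (373.9166666666667, 200.41666666666666) [0.5141 0.2983 0.05  ]
brown (357.75, 190.08333333333334) [0.4984 0.2425 0.1   ]
pale (339.75, 196.25) [0.4831 0.1865 0.1   ]
[[-0.001 -0.971  0.24 ]
 [-0.002  0.24   0.971]
 [-1.     0.    -0.002]]
rackc [202.88913 264.4233 ] [0.4882 0.3383 0.04  ]
rackc [210.061   237.03976] [0.5564 0.3234 0.04  ]
rackc [280.49176 255.48593] [0.516  0.1479 0.04  ]
rackc [273.3199  282.86948] [0.4479 0.1634 0.04  ]
```

```bash
cat >> h.py <<'E'
def delta(p):
    s=telemetry.sense(); M=R.from_quat(s['tool_rot']).as_matrix(); return (M.T@(np.asarray(p)-s['tcp_pos'])).round(4)
def st():
    s=telemetry.sense(); M=R.from_quat(s['tool_rot']).as_matrix()
    print('t',round(s['t'],2),'tcp',s['tcp_pos'].round(4),'F',s['force'].round(2),'T',s['ft_torque'].round(3),'gap',round(s['finger_gap'],4),'toolx',M[:,0].round(4),'q',s['q'].round(2))
E
python3 -c "
from h import *
print(delta([.515,.299,.225]))"
```

```text
[ 0.0057 -0.4282 -0.2103]
```

Call:
step_arm([
  [0.002, -0.035, -0.017, 0],
  [0.002, -0.07, -0.034, 0],
  [0.003, -0.105, -0.052, 0],
  [0.003, -0.14, -0.069, 0],
  [0.004, -0.175, -0.086, 0],
  [0.004, -0.21, -0.103, 0],
  [0.005, -0.245, -0.12, 0],
  [0.005, -0.28, -0.1375, 0],
], jaw=0.06, grip_force=60)

```text
t: 0.77
tcp_pos: [0.3896, 0.4037, 0.2251]
tool_rot: [-0.436, 0.558, 0.436, 0.556]
force: [-0.2, 1.4, 0.8]
finger_gap: 0.705
```

```bash
python3 -c "
from h import *
st();print(delta([.515,.299,.225]))"
```

```text
t 0.77 tcp [0.3896 0.4037 0.2251] F [-0.24  1.45  0.82] T [ 0.033 -0.013  0.003] gap 0.7051 toolx [-0.0017 -0.0023 -1.    ] q [ 0.6   0.45  1.6  -0.    1.09 -0.72]
[ 0.0002 -0.1469 -0.0715]
```

Call:
step_arm([
  [0, -0.035, -0.017, 0],
  [0, -0.07, -0.034, 0],
  [0, -0.105, -0.051, 0],
  [0, -0.135, -0.066, 0],
  [0, -0.147, -0.0715, 0],
  [0, -0.147, -0.0715, 0],
  [0, -0.147, -0.0715, 0],
])

```text
t: 1.35
tcp_pos: [0.5145, 0.2987, 0.2246]
tool_rot: [-0.435, 0.559, 0.436, 0.556]
force: [-0.7, 0.7, 0.1]
finger_gap: 0.707
```

```bash
python3 -c "
from h import *
st();print(delta([.515,.299,.105]))
for n in ('scene','top'): cv2.imwrite(f'pics/{n}1.png',optics.snapshot(n)[:,:,::-1])
crop(cv2.imread('pics/scene1.png'),310,100,120,130,4,'s1.png')
crop(cv2.imread('pics/top1.png'),160,200,150,120,4,'t1.png')"
```

```text
t 1.35 tcp [0.5145 0.2987 0.2246] F [-0.65  0.7   0.07] T [0.005 0.002 0.014] gap 0.7069 toolx [-0.0037 -0.0022 -1.    ] q [ 0.34  0.5   1.51 -0.    1.14 -0.99]
[ 0.1196 -0.0007  0.0007]
```

View pics/s1.png

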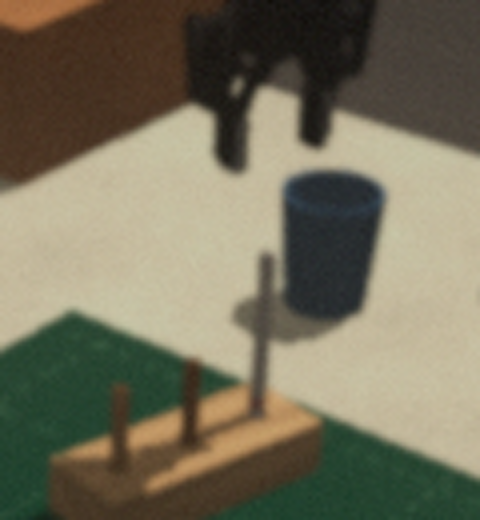

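View pics/t1.png

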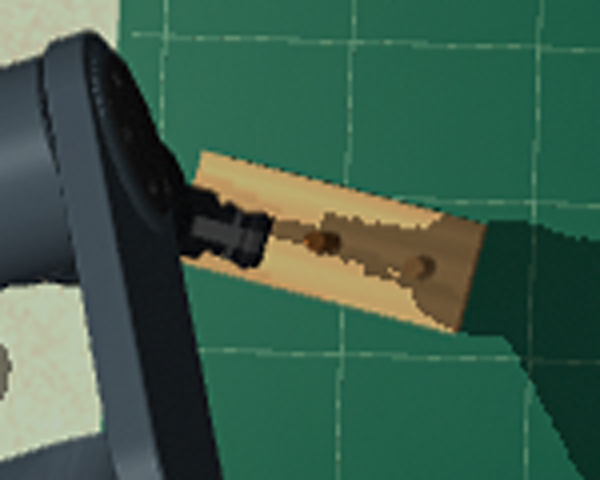

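The open fingers straddle the mast: tips at crop (232,165) and (312,140), mast top at (266,255) below and between them. I'm descending.

Call:
step_arm([
  [0.03, 0, 0, 0],
  [0.06, 0, 0, 0],
  [0.085, 0, 0, 0],
  [0.105, 0, 0, 0],
  [0.117, 0, 0, 0],
  [0.118, 0, 0, 0],
  [0.118, 0, 0, 0],
])

```text
t: 2.03
tcp_pos: [0.5119, 0.3005, 0.1066]
tool_rot: [-0.436, 0.558, 0.437, 0.554]
force: [-0.1, 0.6, 0.7]
finger_gap: 0.704
```

```bash
python3 -c "
from h import *
st()
for n in ('scene',): cv2.imwrite(f'pics/{n}2.png',optics.snapshot(n)[:,:,::-1])
crop(cv2.imread('pics/scene2.png'),310,120,100,110,5,'s2.png')"
```

```text
t 2.03 tcp [0.5119 0.3005 0.1066] F [-0.1   0.58  0.72] T [-0.001 -0.008 -0.092] gap 0.7045 toolx [-0.0048 -0.0025 -1.    ] q [ 0.34  0.65  1.61 -0.    0.88 -0.99]
```

View pics/s2.png

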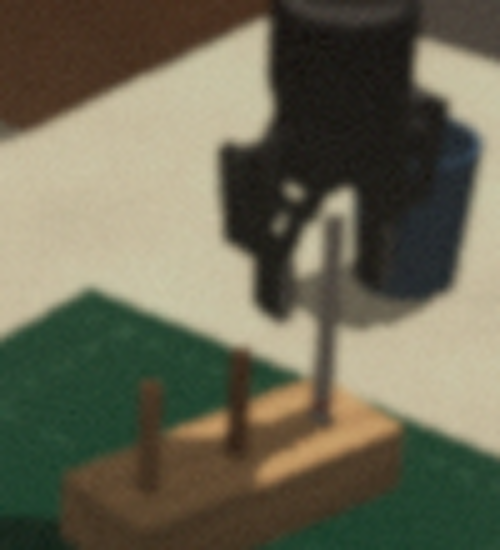

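The mast stands between the fingers, top at crop (334,220), clear of both.

Call:
step_arm([
  [0, -0.0028, 0, 0],
  [0, -0.0028, 0, 0],
  [0, -0.0028, 0, 0],
])

```text
t: 2.33
tcp_pos: [0.5167, 0.3002, 0.109]
tool_rot: [-0.437, 0.556, 0.436, 0.556]
force: [0.1, 0.6, 0.3]
finger_gap: 0.698
```

Call:
step_arm([
  [0, 0, 0, 0],
  [0, 0, 0, 0],
  [0, 0, 0, 0],
  [0, 0, 0, 0],
  [0, 0, 0, 0],
  [0, 0, 0, 0],
  [0, 0, 0, 0],
  [0, 0, 0, 0],
], jaw=0.0, grip_force=60)

```text
t: 3.0
tcp_pos: [0.5171, 0.3008, 0.1092]
tool_rot: [-0.437, 0.556, 0.436, 0.557]
force: [-0.4, 2.6, 1.8]
finger_gap: 0.12
```

```bash
python3 -c "
from h import *
st()"
```

```text
t 3.0 tcp [0.5171 0.3008 0.1092] F [-0.4   2.57  1.8 ] T [ 0.698 -0.022 -0.041] gap 0.1202 toolx [ 1.2e-03  3.0e-04 -1.0e+00] q [ 0.34  0.65  1.6  -0.    0.88 -0.99]
```

Call:
step_arm([
  [-0.01, 0, 0, 0],
  [-0.025, 0, 0, 0],
  [-0.045, 0, 0, 0],
  [-0.07, 0, 0, 0],
  [-0.095, 0, 0, 0],
  [-0.11, 0, 0, 0],
  [-0.11, 0, 0, 0],
  [-0.11, 0, 0, 0],
])

```text
t: 3.67
tcp_pos: [0.5169, 0.3002, 0.22]
tool_rot: [-0.437, 0.556, 0.436, 0.557]
force: [-0.9, -0.7, -0.2]
finger_gap: 0.119
```

```bash
python3 -c "
from h import *
st()
cv2.imwrite('pics/scene3.png',optics.snapshot('scene')[:,:,::-1])
crop(cv2.imread('pics/scene3.png'),310,80,100,150,4,'s3.png')
print(delta([.5238,-.2092,.215]))"
```

```text
t 3.67 tcp [0.5169 0.3002 0.22  ] F [-0.85 -0.69 -0.23] T [-0.032 -0.02   0.028] gap 0.1191 toolx [ 2.2e-03 -4.0e-04 -1.0e+00] q [ 0.34  0.5   1.52 -0.    1.12 -0.99]
[ 0.0042 -0.1287 -0.4928]
```

View pics/s3.png

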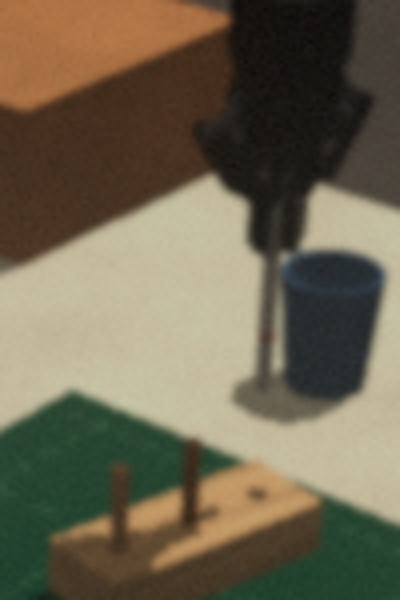

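The mast came out cleanly: red ring at crop (267,338), foot near (264,388), and both stems are still in the rack.

Call:
step_arm([
  [0, -0.004, -0.02, 0],
  [0, -0.011, -0.053, 0],
  [0, -0.019, -0.09, 0],
  [0, -0.027, -0.127, 0],
  [0, -0.035, -0.164, 0],
  [0, -0.043, -0.201, 0],
  [0, -0.05, -0.238, 0],
  [0, -0.058, -0.275, 0],
])

```text
t: 4.38
tcp_pos: [0.5048, 0.0176, 0.2172]
tool_rot: [-0.436, 0.558, 0.438, 0.555]
force: [1.3, -0.2, -0.6]
finger_gap: 0.12
```

```bash
python3 -c "
from h import *
st()
print(delta([.5016,-.1373,.200]))"
```

```text
t 4.38 tcp [0.5048 0.0176 0.2172] F [ 1.33 -0.24 -0.56] T [ 0.017 -0.046 -0.048] gap 0.1205 toolx [-5.4e-03 -6.0e-04 -1.0e+00] q [-0.19  0.39  1.74 -0.    1.02 -1.52]
[ 0.0173 -0.0338 -0.1512]
```

Call:
step_arm([
  [0.004, -0.008, -0.037, 0],
  [0.008, -0.016, -0.072, 0],
  [0.012, -0.024, -0.107, 0],
  [0.017, -0.032, -0.14, 0],
  [0.0173, -0.034, -0.151, 0],
  [0.0173, -0.034, -0.151, 0],
  [0.0173, -0.034, -0.151, 0],
  [0.0173, -0.034, -0.151, 0],
])

```text
t: 5.05
tcp_pos: [0.501, -0.1356, 0.1993]
tool_rot: [-0.435, 0.558, 0.439, 0.554]
force: [-0.0, 0.7, -1.0]
finger_gap: 0.126
```

```bash
python3 -c "
from h import *
st()
for n in ('scene','top'): cv2.imwrite(f'pics/{n}4.png',optics.snapshot(n)[:,:,::-1])
crop(cv2.imread('pics/scene4.png'),200,170,100,120,5,'s4.png')
crop(cv2.imread('pics/top4.png'),350,220,120,80,5,'t4.png')"
```

```text
t 5.05 tcp [ 0.501  -0.1356  0.1993] F [-0.03  0.75 -0.99] T [-0.008  0.004  0.045] gap 0.1259 toolx [-0.0077  0.0011 -1.    ] q [-0.48  0.43  1.73 -0.    0.99 -1.81]
```

View pics/s4.png

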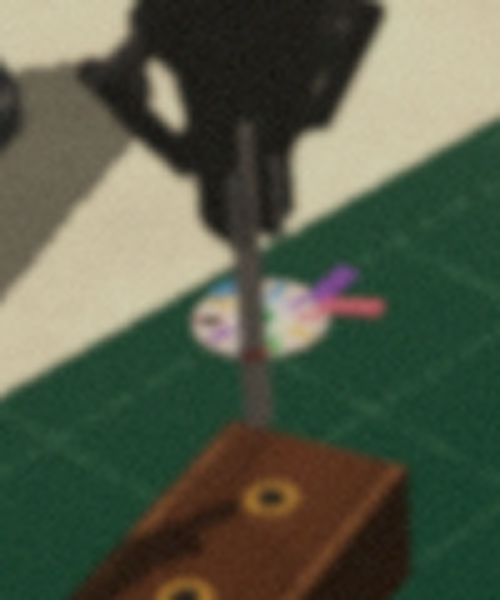

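View pics/t4.png

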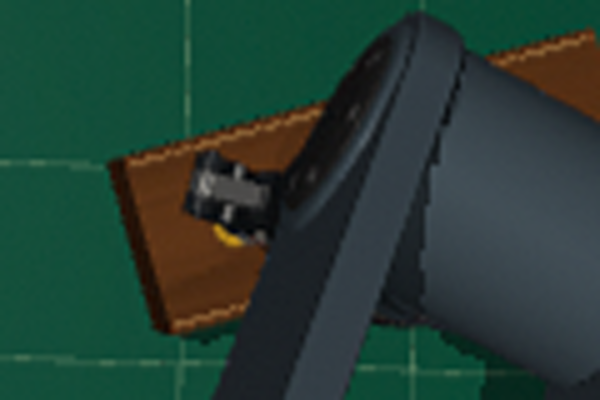

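Scene view: the mast's ring is at crop (256,354), its foot near (258,425), and the left socket's ring at (271,497). The top view is mostly hidden by the arm. I'm measuring the axis of the mast against the socket.

```bash
cat >> h.py <<'E'
def axis(im,rows,x0,x1):
    """centre column of grey mast per row by saturation dip"""
    s=cv2.GaussianBlur(cv2.cvtColor(im,cv2.COLOR_BGR2HSV)[:,:,1],(1,3),0).astype(float); out=[]
    for r in rows:
        l=s[r,x0:x1]; w=np.clip((np.median(l)-25)-l,0,None)
        if w.sum()>0: out.append((r,x0+(w*np.arange(len(l))).sum()/w.sum()))
    return np.array(out)
E
python3 -c "
from h import *
im=cv2.imread('pics/scene4.png')
print(cv2.cvtColor(im,cv2.COLOR_BGR2HSV)[218:262:2,242:260,1])
print(axis(im,list(range(244,256)),242,262).round(2).tolist())
print(axis(im,list(range(219,225)),242,262).round(2).tolist())
s=telemetry.sense()['tcp_pos']
for z in (.249,.218,.14,.118,.1): print(z,proj('scene',[s[0],s[1],z]).round(2))
"
```

```text
[[ 53  54  56  54  46  35  45  49  50  44  40  47  54  61  75  94 105 124]
 [ 50  50  52  51  54  48  38  48  52  39  53  66 101 119 117 135 127 133]
 [ 49  50  48  48  48  50  44  48  44  33  53 101 120 122 135 120 129 120]
 [ 51  44  52  49  38  34  44  48  43  33  56  78  92 100 119 119 120 124]
 [ 58  90 104 105  84  33  26  46  39  49  36  34  22  25  30  24  35  39]
 [ 62  69  70  56  36  10  19  44  44  40  25   7  25  40  14  18  32  32]
 [ 65  70  75  74  74  67  55  57  53  36  22  18  19   7  10  19  32  42]
 [ 45  50  55  55  50  46  50  45  44  40  50  58  40  22  21  20  28  40]
 [ 51  52  48  35  31  31  30  42  40  39  46  55  43  32  35  40  48  57]
 [ 35  44  53  42  29  28  34  45  45  48  38  41  42  37  39  57  77  90]
 [ 29  30  33  34  38  33  36  47  47  50  50  70  77  65  45  38  43  48]
 [ 48  38  31  34  31  38  55  87 104 114  97  75  65  63  53  41  40  40]
 [131 135 112  93  79  57  48  74  82  76  62  52  57  81  94 107 114 128]
 [135 131 141 135 131  87  57  45  50  40  38  53  73 113 131 128 126 124]
 [141 126 131 135 139 100  48  38  49  47  39  43 
[... 165 characters left out ...]
 144 148]
 [133 133 137 139 118 108  71  37  47  45  48  35  54 112 137 133 143 147]
 [129 137  98  92  93 103  96  81  70  61  53  42  62 109 129 133 137 127]
 [103  78 109 140 151 161 155 154 142 136 128 122 112  92  91  79  82  91]
 [117 145 152 157 162 160 170 165 160 160 156 167 167 162 166 158 161 153]
 [153 166 157 159 167 160 162 167 171 168 169 159 168 184 164 168 177 166]]
[[244.0, 250.69], [245.0, 250.72], [246.0, 250.82], [247.0, 250.98], [248.0, 251.08], [249.0, 251.11], [250.0, 251.16], [251.0, 251.16], [252.0, 251.16], [253.0, 251.38], [254.0, 252.56], [255.0, 253.39]]
[]
0.249 [249.32 195.75]
0.218 [250.3  208.84]
0.14 [252.63 240.06]
0.118 [253.25 248.45]
0.1 [253.76 255.18]
```

```bash
python3 -c "
from h import *
print('want',proj('scene',[.5002,-.1374,.1003]), proj('scene',[.5002,-.1374,.1403]))
b=[.5,-.137,.1]; 
for d in ([.001,0,0],[0,.001,0],[0,0,.001]): print(d,(proj('scene',np.add(b,d))-proj('scene',b)).round(3))
im=cv2.imread('pics/scene4.png').astype(int)
print((im[232:250,246:257,2]-im[232:250,246:257,1]))
print(im[246:262,248:256,1])
"
```

```text
want [252.65146984 255.26658881] [251.50132048 240.14134463]
[0.001, 0, 0] [0.322 0.179]
[0, 0.001, 0] [ 0.334 -0.206]
[0, 0, 0.001] [-0.028 -0.371]
[[ 15   7   8   7   4   3 -12 -28 -20  -7   8]
 [ 15  11   9   6   4   2 -15 -32 -27  -7   4]
 [ 17  12   9   7   4   2  -8 -20 -17  -4   4]
 [ 18  13   7   4   8   6  -6 -12  -9  -1   7]
 [ 19  15   9   7   5   5  -1 -12 -13  -5   3]
 [ 19  12   9   7   7   6  -5 -15 -23 -17   1]
 [ 16   9   9   8   5   8   2 -15 -30 -26  -7]
 [ 13   9  11  12  13  17  18   0 -23 -26 -10]
 [  7  10  15  21  23  29  26  11  -9 -18 -15]
 [ -6  -2  11  25  25  26  21   7 -10 -18 -18]
 [-24 -15   2  15  15  14  10  -4 -16 -26 -30]
 [-32 -22  -7   5   7   6   2 -10 -22 -30 -33]
 [-36 -24 -11   2   7   4   3  -9 -21 -30 -36]
 [-35 -26 -10   2   5   3   2  -5 -21 -31 -36]
 [-36 -26 -11  -1   5   5   0  -5 -18 -32 -36]
 [-36 -29 -17   0   3   8   3  -2 -17 -28 -35]
 [-36 -31 -18  -3   3   6   4  -4 -16 -30 -35]
 [-37 -30 -20  -5   4   6   5  -2 -11 -30 -35]]
[[69 67 68 71 72 72 67 68]
 [69 66 69 67 69 72 69 67]
 [67 66 70 70 69 75 69 66]
 [70 68 68 65 68 71 68 70]
 [70 69 68 69 70 68 70 69]
 [71 67 68 67 71 70 72 67]
 [68 69 67 70 72 72 71 66]
 [64 65 64 69 64 69 71 71]
 [56 60 66 65 69 66 66 68]
 [51 54 59 55 58 59 63 63]
 [53 49 50 46 51 54 53 57]
 [45 48 49 48 44 48 53 49]
 [43 47 46 46 45 44 46 50]
 [46 44 42 44 43 46 49 52]
 [45 43 41 43 46 51 48 43]
 [46 43 41 46 51 50 50 50]]
```

Call:
step_arm([
  [0.01, -0.0042, 0.0, 0],
  [0.02, -0.0042, 0.0, 0],
  [0.028, -0.0042, 0.0, 0],
  [0.03, -0.0042, 0.0, 0],
  [0.03, -0.0042, 0.0, 0],
  [0.03, -0.0042, 0.0, 0],
])

```text
t: 5.65
tcp_pos: [0.5052, -0.1362, 0.1694]
tool_rot: [-0.435, 0.558, 0.439, 0.554]
force: [-1.2, -0.2, -0.4]
finger_gap: 0.124
```

```bash
python3 -c "
from h import *
st()
cv2.imwrite('pics/scene5.png',optics.snapshot('scene')[:,:,::-1]);st()
crop(cv2.imread('pics/scene5.png'),215,190,80,100,6,'s5.png')"
```

```text
t 5.65 tcp [ 0.5052 -0.1362  0.1694] F [-1.23 -0.21 -0.37] T [ 0.008 -0.004  0.006] gap 0.1238 toolx [-7.2e-03  6.0e-04 -1.0e+00] q [-0.48  0.48  1.74 -0.    0.92 -1.81]
t 5.7 tcp [ 0.5054 -0.1364  0.1697] F [-0.09  0.2  -0.8 ] T [-0.04  -0.021 -0.004] gap 0.1219 toolx [-6.5e-03  2.0e-04 -1.0e+00] q [-0.48  0.48  1.74 -0.    0.92 -1.81]
```

View pics/s5.png

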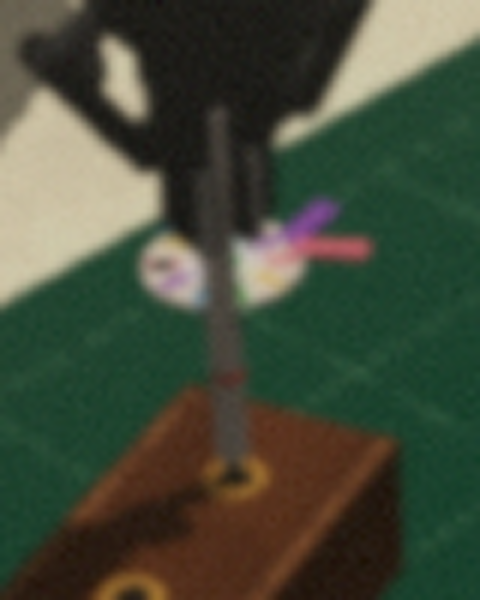

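The foot is at crop (231,463) over the ring centred at (237,476). It's in line in depth and about 1 mm too far left, so I'm nudging it over and lowering gently.

Call:
step_arm([
  [0.0, -0.0008, 0.0012, 0],
  [0.003, -0.0008, 0.0012, 0],
  [0.006, -0.0008, 0.0012, 0],
  [0.009, -0.0008, 0.0012, 0],
  [0.011, -0.0008, 0.0012, 0],
  [0.013, -0.0008, 0.0012, 0],
  [0.015, -0.0008, 0.0012, 0],
  [0.015, -0.0008, 0.0012, 0],
])

```text
t: 6.37
tcp_pos: [0.5064, -0.1357, 0.1544]
tool_rot: [-0.436, 0.558, 0.439, 0.554]
force: [-0.7, -1.6, -1.7]
finger_gap: 0.122
```

```bash
python3 -c "
from h import *
st()"
```

```text
t 6.37 tcp [ 0.5064 -0.1357  0.1544] F [-0.7  -1.56 -1.65] T [-0.46   0.028  0.043] gap 0.1223 toolx [-6.7e-03 -3.0e-04 -1.0e+00] q [-0.47  0.51  1.76 -0.    0.89 -1.8 ]
```

Call:
step_arm([
  [0.001, 0, -0.0007, 0],
  [0.003, 0, -0.0007, 0],
  [0.005, 0, -0.0007, 0],
  [0.007, 0, -0.0007, 0],
  [0.009, 0, -0.0007, 0],
  [0.01, 0, -0.0007, 0],
  [0.01, 0, -0.0007, 0],
])

```text
t: 6.95
tcp_pos: [0.5062, -0.1364, 0.1445]
tool_rot: [-0.436, 0.558, 0.439, 0.554]
force: [-0.5, 0.5, 1.9]
finger_gap: 0.124
```

```bash
python3 -c "
from h import *
st()
cv2.imwrite('pics/scene6.png',optics.snapshot('scene')[:,:,::-1])
crop(cv2.imread('pics/scene6.png'),215,190,80,100,6,'s6.png')"
```

```text
t 6.95 tcp [ 0.5062 -0.1364  0.1445] F [-0.5   0.52  1.86] T [0.036 0.089 0.021] gap 0.1242 toolx [-6.5e-03 -3.0e-04 -1.0e+00] q [-0.47  0.52  1.76 -0.    0.86 -1.8 ]
```

View pics/s6.png

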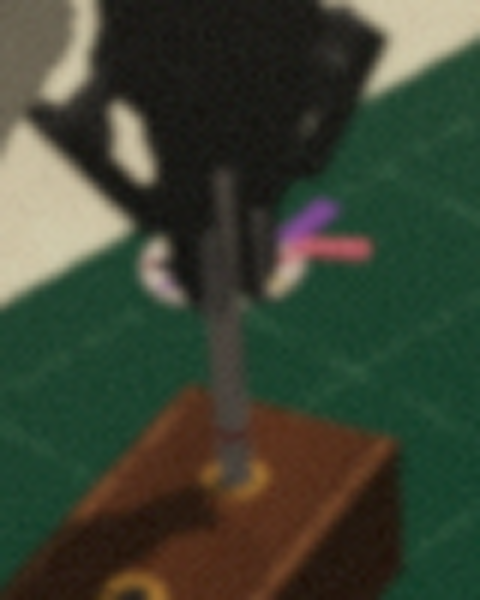

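The mast is in the left socket, with the red ring still showing at crop (232,436). I'm pushing down in small steps.

Call:
step_arm([
  [0.002, 0, 0, 0],
  [0.004, 0, 0, 0],
  [0.006, 0, 0, 0],
  [0.006, 0, 0, 0],
])

```text
t: 7.33
tcp_pos: [0.5062, -0.1366, 0.1385]
tool_rot: [-0.436, 0.558, 0.438, 0.554]
force: [0.9, -1.0, -0.3]
finger_gap: 0.123
```

Call:
step_arm([
  [0.0015, 0, 0, 0],
  [0.003, 0, 0, 0],
  [0.003, 0, 0, 0],
])

```text
t: 7.58
tcp_pos: [0.5063, -0.1368, 0.1355]
tool_rot: [-0.436, 0.558, 0.438, 0.554]
force: [0.2, -0.6, 1.1]
finger_gap: 0.125
```

Call:
step_arm([
  [0.0015, 0, 0, 0],
  [0.003, 0, 0, 0],
  [0.003, 0, 0, 0],
])

```text
t: 7.83
tcp_pos: [0.5063, -0.1369, 0.1325]
tool_rot: [-0.437, 0.558, 0.438, 0.554]
force: [-0.8, -0.4, 0.3]
finger_gap: 0.123
```

```bash
python3 -c "
from h import *
cv2.imwrite('pics/scene7.png',optics.snapshot('scene')[:,:,::-1]);st()
crop(cv2.imread('pics/scene7.png'),215,190,80,100,6,'s7.png')"
```

```text
t 7.88 tcp [ 0.5063 -0.1369  0.1324] F [ 0.37 -1.32  0.84] T [-0.214  0.06  -0.034] gap 0.1231 toolx [-0.0058 -0.0017 -1.    ] q [-0.47  0.54  1.77 -0.01  0.83 -1.8 ]
```

View pics/s7.png

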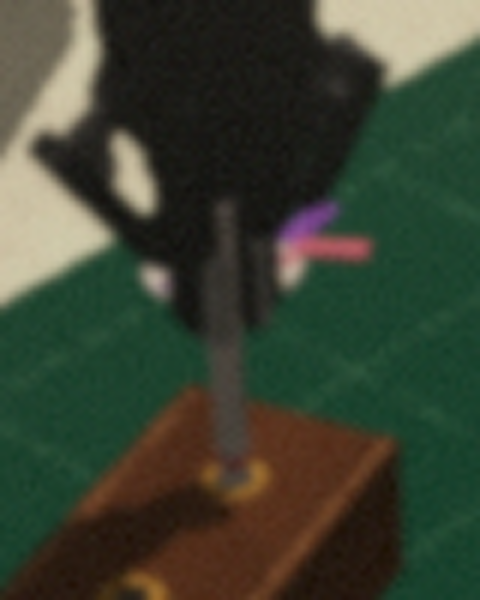

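The ring dropped with the gripper to crop (233,461), so nothing is slipping. I'm carrying on down.

Call:
step_arm([
  [0.001, 0, 0, 0],
  [0.002, 0, 0, 0],
  [0.003, 0, 0, 0],
])

```text
t: 8.13
tcp_pos: [0.5065, -0.137, 0.1298]
tool_rot: [-0.437, 0.558, 0.438, 0.554]
force: [-1.4, 0.1, 7.3]
finger_gap: 0.12
```

Call:
step_arm([
  [0.001, 0, 0, 0],
  [0.002, 0, 0, 0],
  [0.003, 0, 0, 0],
])

```text
t: 8.38
tcp_pos: [0.5066, -0.1371, 0.1272]
tool_rot: [-0.437, 0.557, 0.438, 0.554]
force: [-0.1, -0.2, 5.5]
finger_gap: 0.125
```

Call:
step_arm([
  [0.001, 0, 0, 0],
  [0.002, 0, 0, 0],
  [0.003, 0, 0, 0],
])

```text
t: 8.63
tcp_pos: [0.5065, -0.1371, 0.1246]
tool_rot: [-0.437, 0.557, 0.438, 0.554]
force: [-0.9, -1.1, 6.0]
finger_gap: 0.12
```

Call:
step_arm([
  [0.001, 0, 0, 0],
  [0.002, 0, 0, 0],
  [0.003, 0, 0, 0],
])

```text
t: 8.88
tcp_pos: [0.5065, -0.1371, 0.122]
tool_rot: [-0.437, 0.557, 0.438, 0.554]
force: [-1.3, 0.4, 5.8]
finger_gap: 0.12
```

```bash
python3 -c "
from h import *
cv2.imwrite('pics/scene8.png',optics.snapshot('scene')[:,:,::-1]);st()
crop(cv2.imread('pics/scene8.png'),215,190,80,100,6,'s8.png')"
```

```text
t 8.93 tcp [ 0.5064 -0.137   0.1217] F [-0.48 -0.42  1.56] T [-0.162  0.179 -0.017] gap 0.122 toolx [-0.0052 -0.0021 -1.    ] q [-0.47  0.56  1.78 -0.01  0.81 -1.8 ]
```

View pics/s8.png

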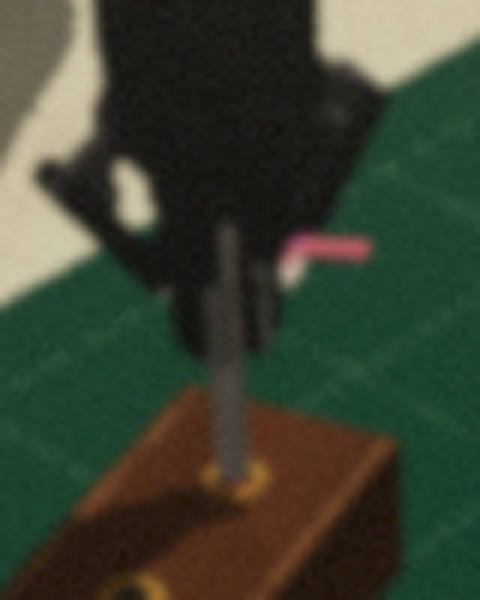

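The red ring is now right at the mouth, so this socket is deeper than 33 mm and must be the deep one. I'm continuing gently to the bottom.

Call:
step_arm([
  [0.001, 0, 0, 0],
  [0.002, 0, 0, 0],
  [0.003, 0, 0, 0],
])

```text
t: 9.18
tcp_pos: [0.5065, -0.1371, 0.119]
tool_rot: [-0.437, 0.557, 0.438, 0.554]
force: [-1.0, -0.1, 5.9]
finger_gap: 0.126
```

Call:
step_arm([
  [0.001, 0, 0, 0],
  [0.002, 0, 0, 0],
  [0.0025, 0, 0, 0],
])

```text
t: 9.43
tcp_pos: [0.5065, -0.1371, 0.1167]
tool_rot: [-0.437, 0.557, 0.438, 0.554]
force: [-0.9, -0.5, 4.8]
finger_gap: 0.124
```

Call:
step_arm([
  [0.001, 0, 0, 0],
  [0.002, 0, 0, 0],
])

```text
t: 9.6
tcp_pos: [0.5065, -0.137, 0.1151]
tool_rot: [-0.437, 0.557, 0.438, 0.554]
force: [-1.4, -0.1, 6.1]
finger_gap: 0.121
```

Call:
step_arm([
  [0.001, 0, 0, 0],
  [0.002, 0, 0, 0],
])

```text
t: 9.77
tcp_pos: [0.5064, -0.1371, 0.1134]
tool_rot: [-0.437, 0.557, 0.438, 0.554]
force: [-0.2, 0.6, 6.5]
finger_gap: 0.126
```

Call:
step_arm([
  [0.001, 0, 0, 0],
  [0.002, 0, 0, 0],
])

```text
t: 9.93
tcp_pos: [0.5066, -0.1371, 0.1122]
tool_rot: [-0.437, 0.557, 0.438, 0.554]
force: [-2.9, 1.6, 18.3]
finger_gap: 0.122
```

18 N: that looks like the bottom, at about 49 mm depth. I'm confirming with a tiny press.

Call:
step_arm([
  [0.0006, 0, 0, 0],
  [0.0006, 0, 0, 0],
])

```text
t: 10.1
tcp_pos: [0.5066, -0.1371, 0.1123]
tool_rot: [-0.437, 0.557, 0.438, 0.554]
force: [-1.6, 0.8, 8.5]
finger_gap: 0.125
```

```bash
python3 -c "
from h import *
st();cv2.imwrite('pics/scene9.png',optics.snapshot('scene')[:,:,::-1]);st()
crop(cv2.imread('pics/scene9.png'),215,190,80,100,6,'s9.png')"
```

```text
t 10.1 tcp [ 0.5066 -0.1371  0.1123] F [-1.56  0.8   8.54] T [0.003 0.445 0.004] gap 0.1247 toolx [-0.0044 -0.0025 -1.    ] q [-0.47  0.57  1.79 -0.01  0.78 -1.8 ]
t 10.15 tcp [ 0.5066 -0.1371  0.1123] F [-1.28  0.76  9.04] T [ 0.027  0.439 -0.016] gap 0.118 toolx [-0.0044 -0.0026 -1.    ] q [-0.47  0.57  1.79 -0.01  0.78 -1.8 ]
```

View pics/s9.png

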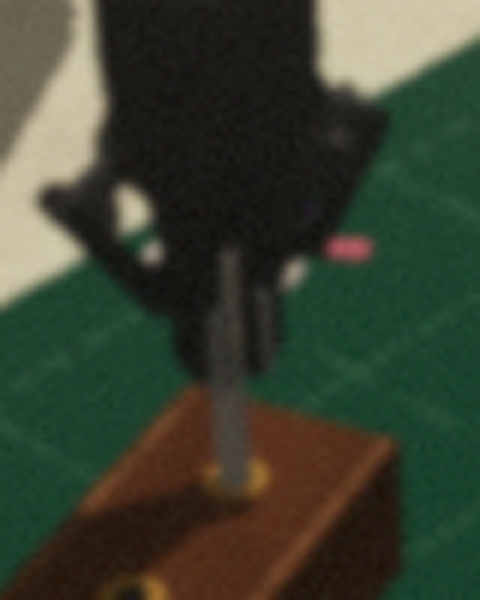

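The ring is out of sight and the TCP is stalled at 0.1123 m. One firmer press will confirm the hard stop.

Call:
step_arm([
  [0.0007, 0, 0, 0],
  [0.0013, 0, 0, 0],
  [0.0013, 0, 0, 0],
])

```text
t: 10.4
tcp_pos: [0.5066, -0.1371, 0.1123]
tool_rot: [-0.437, 0.557, 0.438, 0.554]
force: [-2.8, 1.0, 12.6]
finger_gap: 0.121
```

Call:
step_arm([
  [0.0012, 0, 0, 0],
  [0.0022, 0, 0, 0],
  [0.0022, 0, 0, 0],
])

```text
t: 10.65
tcp_pos: [0.5068, -0.1371, 0.1122]
tool_rot: [-0.438, 0.557, 0.437, 0.554]
force: [-4.6, 0.9, 19.4]
finger_gap: 0.123
```

It's a hard stop: 19 N with no movement. I'm releasing and backing off.

Call:
step_arm([
  [0, 0, 0, 0],
  [0, 0, 0, 0],
  [0, 0, 0, 0],
])

```text
t: 10.9
tcp_pos: [0.5065, -0.137, 0.1125]
tool_rot: [-0.437, 0.557, 0.438, 0.554]
force: [-2.2, 0.0, 7.5]
finger_gap: 0.128
```

Call:
step_arm([
  [0, 0, 0, 0],
  [0, 0, 0, 0],
  [0, 0, 0, 0],
  [0, 0, 0, 0],
  [0, 0, 0, 0],
  [0, 0, 0, 0],
], jaw=0.06)

```text
t: 11.4
tcp_pos: [0.5065, -0.1369, 0.1122]
tool_rot: [-0.437, 0.557, 0.438, 0.554]
force: [-0.7, 0.3, 0.2]
finger_gap: 0.702
```

Call:
step_arm([
  [-0.02, 0, 0, 0],
  [-0.04, 0, 0, 0],
  [-0.06, 0, 0, 0],
  [-0.085, 0, 0, 0],
  [-0.11, 0, 0, 0],
  [-0.13, 0, 0, 0],
  [-0.13, 0, 0, 0],
  [-0.13, 0, 0, 0],
])

```text
t: 12.07
tcp_pos: [0.5076, -0.1368, 0.2433]
tool_rot: [-0.438, 0.557, 0.437, 0.554]
force: [0.8, 0.1, -0.4]
finger_gap: 0.706
```

```bash
python3 -c "
from h import *
cv2.imwrite('pics/scene10.png',optics.snapshot('scene')[:,:,::-1]);st()
cv2.imwrite('pics/top10.png',optics.snapshot('top')[:,:,::-1])
crop(cv2.imread('pics/scene10.png'),215,190,80,100,6,'s10.png')"
```

```text
t 12.12 tcp [ 0.5067 -0.1364  0.242 ] F [-0.07  0.38 -0.19] T [-0.043  0.043 -0.046] gap 0.7015 toolx [-0.0042 -0.0027 -1.    ] q [-0.47  0.38  1.67 -0.    1.1  -1.81]
```

View pics/s10.png

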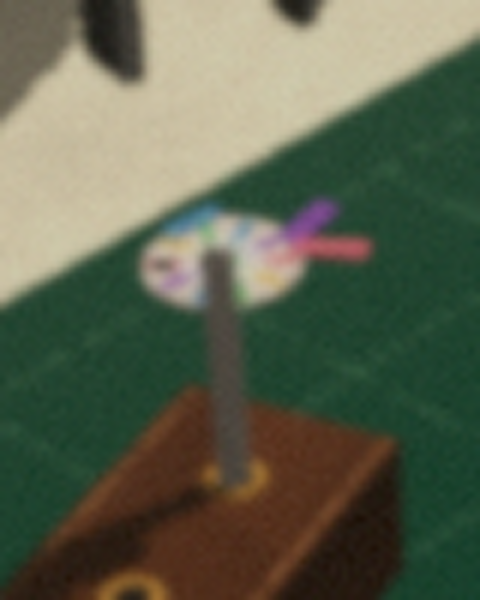

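View pics/scene10.png

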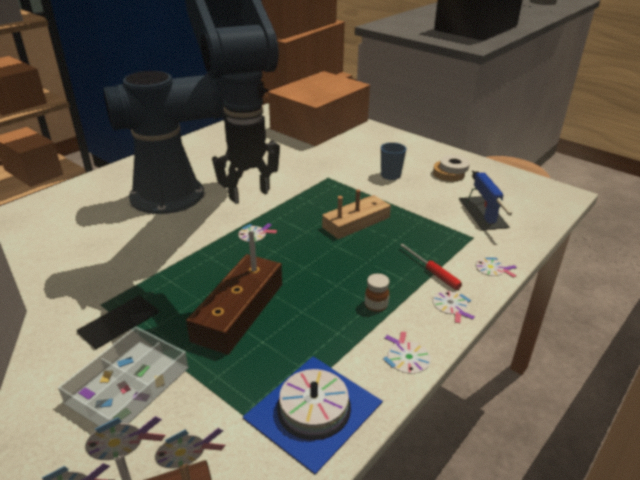

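The mast stands free and upright in the left socket with no red visible. Both stems and the bystanders are in place. One last check of lean and height before handing in.

```bash
python3 -c "
from h import *
im=cv2.imread('pics/scene10.png')
for z in (.162,.1,.07): print(z,proj('scene',[.5002,-.1374,z]).round(2))
print(axis(im,list(range(243,268,4)),240,264).round(2).tolist())
g=im[225:240,248:254].mean(2).round(); print(g)
"
```

```text
0.162 [250.86 231.69]
0.1 [252.66 255.38]
0.07 [253.49 266.35]
[[243.0, 251.63], [247.0, 251.98], [251.0, 252.17], [255.0, 253.0], [259.0, 251.88], [263.0, 253.13], [267.0, 253.44]]
[[109. 119. 118. 117. 107.  99.]
 [123. 131. 140. 152. 156. 152.]
 [131. 139. 155. 171. 179. 174.]
 [148. 148. 162. 178. 183. 178.]
 [164. 157. 161. 180. 184. 176.]
 [170. 156. 158. 167. 172. 168.]
 [167. 139. 128. 135. 140. 152.]
 [146. 112.  94.  99. 108. 128.]
 [133.  93.  81.  79.  90. 112.]
 [132.  93.  81.  76.  83. 107.]
 [139. 100.  78.  73.  78. 107.]
 [143. 104.  79.  71.  77. 100.]
 [141. 101.  80.  73.  76.  95.]
 [134.  99.  77.  72.  73.  87.]
 [124.  96.  81.  73.  72.  87.]]
```

The axis agrees with the vertical to within 0.5 px, and the top is at row 231, where 231.7 is expected for the bottomed depth. I'm handing in.

```bash
python3 -c "
from station import manip
print(manip.sign_off())"
```

```text
the job is handed in; nothing more can be done
None
```

The mast is fitted in the left (+y) socket, which turned out to be the deep one on the first try, so the other two sockets were never touched. The job was handed in at about 12 s of the allowed 67 s.

- **Depth:** the mast went down through the rubber with about 6 N of drag and stopped hard at about 49 mm.
- **Hard stop:** a further press reached 19.4 N with no movement. That was the highest force read, well under the 40 N limit. Force is only reported at the end of each move, so a brief higher peak between readings can't be ruled out.
- **After letting go:** the mast stands free, with the gripper open and clear above it. Its axis is within about 0.5–1 pixel of vertical and its top is at the height expected for that depth.
- **Red ring and bystanders:** no red shows above the wood. By eye, the two stems, phone, screwdriver, pot and jar looked unmoved in the final scene picture.
- **Disagreement:** the two cameras differed by about 3 mm on the socket position, so I averaged them and lined the mast up over the socket in the scene view.

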